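# Find the hidden release notch in the case edge and press it

## Task

Spring the lid of the grey instrument case: with a fingertip, gently touch and feel along the raised rail on the front edge of the case until you find the notch in it, then press the release plate inside the notch down until the lid pops up, and let go. Use fingertips only: do not grip or lift anything, and leave the loose parts lying beside the case where they are.

Things in the scene. Friction and masses are not known exactly. Their poses are not given: they have to be found in the camera images.
- case: flat grey painted instrument case, 200 mm deep (its x) x 400 mm wide (its y), screwed to the worktop. Origin: centre of its underside; x points to the back of the case, away from the robot, y to its left, z up. A raised rail runs along its front edge (see rail_mid), the lid lies behind it (see lid_edge). All is one grey; the inside cannot be reached
- rail_mid (a point): fixed point of the case: mid-length (y) and mid-width (x) of the front rail, at its top, 54 mm above the worktop; axes as the case. Rail: 38 mm wide in x, rigid, bare for 85 mm to either side in y, then end sleeves 40 mm wide, 2 mm higher. One notch, 50 mm long in y, cuts across its full width; its middle lies somewhere within 55 mm of this point in y, place unknown
- lid_edge (a point): fixed point of the case: middle of the lid's front edge when shut, at its top, 45 mm above the worktop and 26 mm behind rail_mid. The flat lid runs from here 154 mm back, hinged at the back; when it springs open this edge rises about 19 mm, to 64 mm above the worktop
- release (a joint): the release plate that fills the notch, 36 x 47 mm, same grey, its top 8 mm below the rail's top: how far it is pressed down, 0 (up) to 0.010 m (bottom). A spring pushes it up: about 2 N to start it, 6 N at the bottom. The lid is let go at about 0.006 to 0.008 m
- lid (a joint): the case lid: 0 = shut and latched, 0.12 rad = popped open against its stop, held there by its spring (about 2 N at the front edge)
- brass_filter: loose ribbed brass filter, 32 mm across, 34 mm high, standing beside the case; origin: centre of its underside. A bystander
- black_ring: loose black rubber ring, 36 mm across, 12 mm high, lying beside the case; origin: centre of its underside. A bystander
- injector_6: loose dark grey fuel injector, 36 x 154 x 30 mm (long along its y), lying beside the case; origin: centre of its underside. A bystander

How it is judged (in metres and radians):
On the way, in this order (a step that is already met when the one before it is completed fails the run):
1. a fingertip rests on the case while the release is still up (contact force between the fingers and case above 0.5 N and value of joint release below 0.002 m and value of joint lid below 0.02 rad), for 0.15 s.
2. the release plate is pressed down (value of joint release above 0.004 m), for 0.05 s.
At the end, for the whole second after the job is handed in: the lid stands popped open (at least 0.08 of 0.12 rad), the release plate has sprung back up (within 3 mm), and the three loose parts lie within 20 mm of where they were (value of joint lid above 0.08 rad and value of joint release below 0.003 m and distance of each of brass_filter, black_ring, injector_6 from where it was at the start of the episode below 0.02 m); the robot touches nothing.
It fails at once if a loose part beside the case is shifted by more than 20 mm or lifted (distance of any of brass_filter, black_ring, injector_6 from where it was at the start of the episode above 0.02 m).
It fails at once if the case is struck or leaned on with more than 80 N (contact force between the arm and case above 80 N).
It fails at once if the fingers press on the case with more than 80 N (contact force between the fingers and case above 80 N).
It also fails if it takes over 54 s, if anything falls off the work surface, if the arm or the gripper's body presses on something with over 40 N, if the wrist force passes 120 N, or if a joint passes its speed limit or range.

## Robot

A 7-joint arm with a two-finger parallel gripper is mounted at the origin on a cart in front of the work surface, level with it; the furniture and walls round the work are solid. World frame = base frame: x ahead of the robot, y to its left, z up, the work surface at z = 0. Lengths are in mm, angles in rad, forces in N, time in s.
With the tool pointing down it reaches from about 425 to 875 mm from the base axis. Payload 8.4 kg.
Tool frame: the origin (TCP) lies between the finger pads; the fingertips stand 17 mm ahead of it and the grasp point (between the pads) lies 2 mm behind it; z points along the fingers, y is the line along which they close (so a half turn about z gives the same grasp; the last joint's range is limited). The gripper opens to 85 mm and grips with 20 to 120 N. Pads are 22 mm wide; open, the fingers measure 114 mm over their backs; the gripper's body (76 mm by 85 mm) begins 54 mm behind the grasp point. The pads swing forward as they close: fully open they stand 13 mm farther back than shut.
Start: joints at [-1.4, 0.333, 0.04, 1.465, -0.013, 1.343, -0.059], TCP at [173.253, 626.457, 248.308] pointing down, gripper open.
Joint ranges: [-2.58, 2.58], [-0.38, 2.09], [-1.3, 1.39], [0.25, 2.4], [-1.5, 4.64], [0.08, 2.09], [-2.65, 2.65]. Speed limits (rad/s): [2.22, 2.22, 2.79, 2.79, 3.14, 3.14, 3.14].

## Interface

Orientations are given as [roll, pitch, yaw] about the fixed x, y, z axes, in that order (R = Rz(yaw) Ry(pitch) Rx(roll)).
In Python, from workcell import arm, snapshot, workorder gives the robot as it stands.
- The arm moves only by the tool arm_command, never from a script. Its argument "series" is a list that holds one entry, the list of rows, each a list of 6 numbers: the shift along the tool's x, y, z in m, then the turn, a rotation vector about the tool's x, y, z in degrees. A call has exactly 8 rows; each row shifts and turns the commanded pose from where the row before left it, along the tool's axes as they then stand; what a row does not reach is not made up. A row lasts 1/8 s, in which the tool goes at most 62.5 mm and 10.7 degrees, less where a joint would pass 70% of its speed; a pose out of reach is approached as far as the arm can. A call with a gripper value outside its range is refused whole. "gripper" is the opening, from 0 (shut) to 1 (fully open), set as the call begins (left out, the last holds). The fingers move at their own pace and stop on an object; "squeeze" is the grip in N (left out, the last holds). Time passes only in rows, so rows that do not move let the fingers close, or fill a call up. It gives the time, the measured TCP pose, the force, the opening and the grip force at its end, in the units of the state.
- arm.sense(): the state, without advancing time (a new reading comes with each control period).
- snapshot(name): name is "side" or "top"; returns a dict with "color" (400x640x3 uint8, red, green, blue), "depth" (400x640 float32, mm along the optical axis (not along the pixel's ray), 0 where there is no reading), "fx", "fy", "cx", "cy" (pixels), "T" (4x4, takes a point from camera to world coordinates). Camera axes: x right, y down, z forward; pixel columns grow to the right and rows downward; lengths in mm; the calibration is good to about 2 mm. A picture is of the moment at which its call begins.
- workorder.finish_job(): hands the job in; it is judged then, once.
The state is a dict: "t": time; "q": joint angles; "joint_vel": joint speeds; "joint_efforts": joint torques, N m; "eef_pos": TCP position; "ee_rot": TCP orientation; "contact_force": force on the tool from outside, world axes, zero at the start; "ft_torque": the same for the moment, N m; "finger_gap": opening from 0.0 (shut) to 1.0 (fully open); "grip_force": force on a finger pad.
Only numpy, scipy, OpenCV 4.12 (cv2) and the standard library are available. Lean on these libraries where they do the work, as an engineer would, in place of code of your own. Each camera call takes 0.05 s, during which the arm holds its last target. There are 200 camera calls.

## Working session

There is one attempt and no reset: what is moved stays moved. The work goes in short steps, Python scripts to look and compute and a tool call to move; the robot and the scene stay as the last step left them, time stands still between calls to the robot, and variables do not carry over. Pictures are saved under pics/ and viewed, at most 10 in all, crops included, and the job is handed in when it is done.

Besides the shell and the picture viewer there is one more tool, called in YAML: its name, and indented under it one key for each argument. arm_command: Moves the arm, as the interface text tells. Its arguments: {"type":"object","properties":{"series":{"type":"array","items":{"type":"array","items":{"type":"array","items":{"type":"number"}}}},"gripper":{"type":"number"},"squeeze":{"type":"number"}},"required":["series"]}

```bash
mkdir -p pics
python3 - <<'E'
from workcell import arm, snapshot
import cv2,numpy as np
for n in("top","side"):
    s=snapshot(n); cv2.imwrite(f"pics/{n}0.png",s["color"][:,:,::-1]); np.savez(f"{n}0.npz",**s)
    print(n,s["fx"],s["cx"],s["cy"],np.round(s["T"],3).tolist())
s=arm.sense();print(s["eef_pos"],s["ee_rot"],s["contact_force"],s["t"])
E
```

```text
top 438.44980346398836 319.0333817695503 193.79355165753037 [[-0.023, -0.989, 0.143, 393.33], [-1.0, 0.024, 0.009, 86.587], [-0.013, -0.143, -0.99, 1085.746], [0.0, 0.0, 0.0, 1.0]]
side 486.27998586091456 317.90162054730195 207.01812307356965 [[-1.0, -0.013, -0.017, 571.085], [0.01, 0.409, -0.913, 1021.539], [0.019, -0.913, -0.409, 496.376], [0.0, 0.0, 0.0, 1.0]]
[173.16136328 626.11793295 247.54742506] [-3.14016397e+00  7.84174969e-05  2.87179143e+00] [0.08335165 0.28322872 0.2011758 ] 0.1
```

View pics/top0.png

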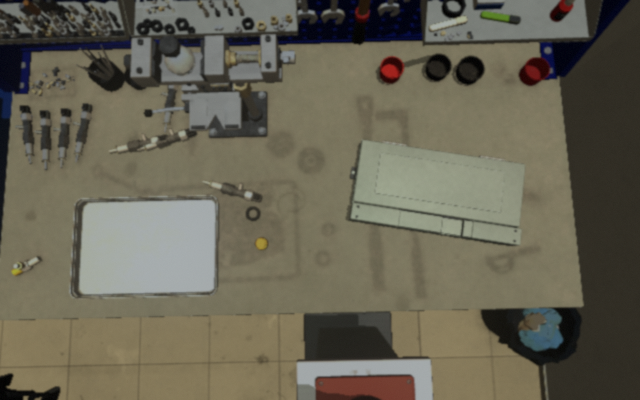

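View pics/side0.png

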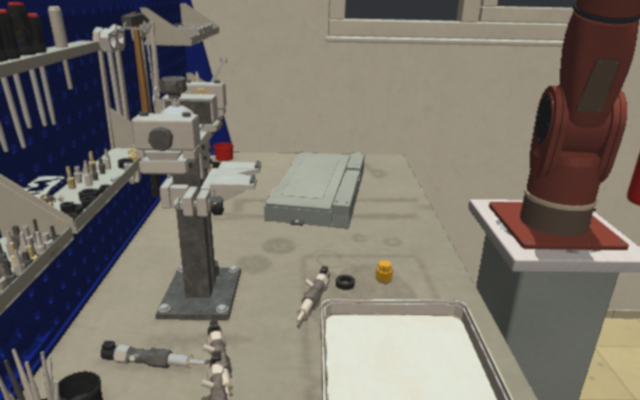

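The top view shows the case with its rail from about (350,215) to (520,238) and a dark line at (462,228). The loose injector, ring and filter are near (235,190), (253,214) and (262,243), well clear of it. I'll measure the case from depth next.

```bash
cat > h.py <<'E'
import numpy as np
def pts(s):
    d=s["depth"]; v,u=np.indices(d.shape)
    P=np.stack([(u-s["cx"])/s["fx"]*d,(v-s["cy"])/s["fy"]*d,d,np.ones_like(d)],-1)
    return (P@s["T"].T)[...,:3]
E
python3 - <<'E'
import numpy as np,cv2
from h import pts
s=dict(np.load("top0.npz")); P=pts(s)
win=np.zeros((400,640),bool); win[130:255,335:540]=1
m=win&(P[...,2]>30)&(P[...,2]<75)&(s["depth"]>0)
m=cv2.morphologyEx(m.astype(np.uint8),cv2.MORPH_OPEN,np.ones((5,5)))
Q=P[m>0]; r=cv2.minAreaRect(Q[:,:2].astype(np.float32)); print(r,cv2.boxPoints(r))
c=np.array(r[0]); B=cv2.boxPoints(r)
e=[B[(i+1)%4]-B[i] for i in range(4)]; L=max(e,key=np.linalg.norm); y=L/np.linalg.norm(L); y*=np.sign(y[1]); x=np.array([y[1],-y[0]])
print("yaw",np.arctan2(x[1],x[0]),"x",x,"rail_mid",c-80.5*x)
l=(Q[:,:2]-c)@np.c_[x,y]
for a in range(-105,-40,6):
    k=(abs(l[:,0]-a)<3); print(a,k.sum(),Q[k,2].mean() if k.any() else 0)
k=abs(l[:,0]+81)<12
for b in range(-200,200,10):
    kk=k&(abs(l[:,1]-b)<5); print(b,round(float(np.mean(Q[kk,2])),1),end="; ")
im=s["color"][185:260,335:535,::-1]; cv2.imwrite("pics/c.png",cv2.resize(im,(800,300),interpolation=cv2.INTER_CUBIC))
E
```

```text
((546.7406005859375, -190.43186950683594), (400.3652648925781, 204.48329162597656), 79.62332153320312) [[ 410.1145   -368.92487 ]
 [ 611.2534   -405.7561  ]
 [ 683.3667    -11.938873]
 [ 482.22778    24.892365]]
yaw -0.18110716 x [ 0.98364484 -0.18011872] rail_mid [ 467.55718994 -175.93231201]
-105 16 47.203897341012706
-99 501 52.21404741196721
-93 438 54.94833040830363
-87 438 54.90327092429469
-81 430 54.741113636990754
-75 446 54.880350192455495
-69 435 55.12930629020999
-63 241 54.0483028318472
-57 308 44.50223130141503
-51 422 45.94109278172772
-45 415 45.98077261890247
-200 56.4; -190 56.8; -180 56.8; -170 56.7; -160 57.1; -150 56.5; -140 56.2; -130 56.6; -120 57.1; -110 57.2; -100 57.1; -90 56.2; -80 55.0; -70 52.9; -60 48.0; -50 46.8; -40 46.2; -30 47.2; -20 47.2; -10 54.7; 0 54.6; 10 54.4; 20 54.8; 30 54.9; 40 54.8; 50 55.3; 60 55.3; 70 54.4; 80 55.0; 90 56.5; 100 56.8; 110 57.0; 120 56.6; 130 56.6; 140 56.8; 150 56.8; 160 57.0; 170 56.4; 180 56.7; 190 56.6;
```

View pics/c.png

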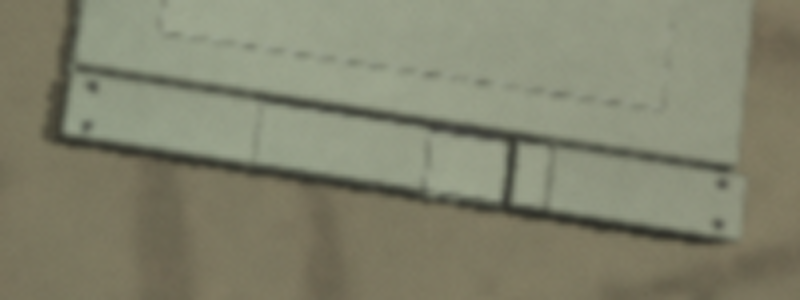

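The crop shows the notch between its edges at crop columns 428 and 512. Depth puts it at case y of about -65 to -15, middle about -40, on a rail about 55 mm high. I'll shut the fingers and move over.

arm_command:
  series:
    - [[0,0,0,0,0,-5.1],[-0.038,-0.046,0,0,0,0],[-0.038,-0.046,0,0,0,0],[-0.038,-0.046,0,0,0,0],[-0.038,-0.046,0,0,0,0],[-0.038,-0.046,0,0,0,0],[-0.038,-0.046,0,0,0,0],[-0.038,-0.046,0,0,0,0]]
  gripper: 0
  squeeze: 20

```text
t: 1.1
eef_pos: [377.6, 259.9, 248.2]
ee_rot: [3.141, -0.0, 2.961]
contact_force: [0.7, 1.1, 0.5]
finger_gap: 0.0
grip_force: 0.0
```

arm_command:
  series:
    - [[-0.036,-0.045,0,0,0,0],[-0.036,-0.045,0,0,0,0],[-0.036,-0.045,0,0,0,0],[-0.036,-0.045,0,0,0,0],[-0.005,-0.056,0,0,0,0],[-0.005,-0.056,0,0,0,0],[-0.005,-0.056,0,0,0,0],[-0.005,-0.056,0,0,0,0]]

```text
t: 2.1
eef_pos: [465.0, -166.7, 248.3]
ee_rot: [3.141, 0.0, 2.961]
contact_force: [0.9, 0.6, 0.5]
finger_gap: 0.002
grip_force: 0.0
```

arm_command:
  series:
    - [[0,0,0.03,0,0,0],[0,0,0.03,0,0,0],[0,0,0.03,0,0,0],[0,0,0.03,0,0,0],[0,0,0.02,0,0,0],[0,0,0.015,0,0,0],[0,0,0,0,0,0],[0,0,0,0,0,0]]

```text
t: 3.1
eef_pos: [466.1, -165.2, 94.0]
ee_rot: [3.142, 0.001, 2.961]
contact_force: [0.1, 0.1, -0.1]
finger_gap: -0.004
grip_force: 0.0
```

arm_command:
  series:
    - [[0,0,0.008,0,0,0],[0,0,0.006,0,0,0],[0,0,0.003,0,0,0],[0,0,0.001,0,0,0],[0,0,0.001,0,0,0],[0,0,0.001,0,0,0],[0,0,0,0,0,0],[0,0,0,0,0,0]]

```text
t: 4.1
eef_pos: [465.8, -165.0, 73.4]
ee_rot: [-3.142, 0.0, 2.961]
contact_force: [-0.0, -0.2, -0.3]
finger_gap: 0.005
grip_force: 0.0
```

arm_command:
  series:
    - [[0,0,0.0005,0,0,0],[0,0,0.0005,0,0,0],[0,0,0.0005,0,0,0],[0,0,0.0005,0,0,0],[0,0,0,0,0,0],[0,0,0,0,0,0],[0,0,0,0,0,0],[0,0,0,0,0,0]]

```text
t: 5.1
eef_pos: [465.7, -165.1, 71.3]
ee_rot: [-3.142, 0.0, 2.961]
contact_force: [0.3, -0.2, 0.2]
finger_gap: 0.003
grip_force: 0.0
```

arm_command:
  series:
    - [[0,0,0.0005,0,0,0],[0,0,0.0005,0,0,0],[0,0,0,0,0,0],[0,0,0,0,0,0],[0,0,0,0,0,0],[0,0,0,0,0,0],[0,0,0,0,0,0],[0,0,0,0,0,0]]

```text
t: 6.1
eef_pos: [465.8, -165.1, 71.1]
ee_rot: [3.141, -0.0, 2.961]
contact_force: [-4.1, 2.1, 13.8]
finger_gap: 0.002
grip_force: 7.1
```

Contact with the rail at TCP z of 71.1. I'll ease off a little and slide towards case -y.

arm_command:
  series:
    - [[0,0,-0.0003,0,0,0],[0,-0.003,0,0,0,0],[0,-0.003,0,0,0,0],[0,-0.003,0,0,0,0],[0,-0.003,0,0,0,0],[0,-0.003,0,0,0,0],[0,-0.003,0,0,0,0],[0,0,0,0,0,0]]

```text
t: 7.1
eef_pos: [463.2, -182.5, 71.1]
ee_rot: [3.141, 0.001, 2.961]
contact_force: [0.7, 2.3, 6.2]
finger_gap: 0.001
grip_force: 3.0
```

arm_command:
  series:
    - [[0,-0.004,0,0,0,0],[0,-0.004,0,0,0,0],[0,-0.004,0,0,0,0],[0,-0.004,0,0,0,0],[0,-0.004,0,0,0,0],[0,-0.004,0,0,0,0],[0,-0.004,0,0,0,0],[0,-0.004,0,0,0,0]]

```text
t: 8.1
eef_pos: [456.5, -214.6, 70.6]
ee_rot: [-3.141, -0.0, 2.961]
contact_force: [-0.0, -0.1, 0.1]
finger_gap: -0.002
grip_force: 0.0
```

The force dropped away, so the tip is over the notch, at case (-4,-40) relative to rail_mid. I'll descend to the plate.

arm_command:
  series:
    - [[0,0,0.003,0,0,0],[0,0,0.002,0,0,0],[0,0,0.002,0,0,0],[0,0,0.001,0,0,0],[0,0,0.001,0,0,0],[0,0,0.001,0,0,0],[0,0,0,0,0,0],[0,0,0,0,0,0]]

```text
t: 9.1
eef_pos: [456.7, -214.1, 60.6]
ee_rot: [3.141, -0.0, 2.961]
contact_force: [-1.1, 1.3, 2.7]
finger_gap: 0.0
grip_force: 1.4
```

The plate is giving: about 2.5 mm down with 2.7 N, the spring force. I'll press further.

arm_command:
  series:
    - [[0,0,0.001,0,0,0],[0,0,0.001,0,0,0],[0,0,0.001,0,0,0],[0,0,0.001,0,0,0],[0,0,0.001,0,0,0],[0,0,0.001,0,0,0],[0,0,0,0,0,0],[0,0,0,0,0,0]]

```text
t: 10.1
eef_pos: [456.8, -214.3, 54.7]
ee_rot: [-3.142, 0.0, 2.961]
contact_force: [-1.5, 1.5, 4.0]
finger_gap: -0.001
grip_force: 2.4
```

```bash
cat > lid.py <<'E'
from workcell import arm,snapshot
import numpy as np
from h import pts
P=pts(snapshot("side")); P=P[P[...,2]>20]
d=P[:,:2]-[467.6,-175.9]; x=np.array([.9836,-.1801]); y=np.array([.1801,.9836]); a=d@x; b=d@y
for n,x0,x1,y0,y1 in (("lid front",28,45,20,180),("lid mid",90,110,20,180),("rail",-10,10,20,80)):
    k=(a>x0)&(a<x1)&(b>y0)&(b<y1)&(P[:,2]<90); print(n,k.sum(),np.median(P[k,2]))
s=arm.sense(); print(s["t"],s["eef_pos"],s["contact_force"])
E
python3 lid.py
```

```text
lid front 164 60.55923254124889
lid mid 191 54.31938011122139
rail 66 52.18525628748486
10.15 [ 456.7518589  -214.24955376   54.69317949] [-1.36713266  1.91470609  4.94200758]
```

The lid front now reads about 61 mm (45 when shut), so it has popped. I'll lift away straight up.

arm_command:
  series:
    - [[0,0,-0.004,0,0,0],[0,0,-0.006,0,0,0],[0,0,-0.01,0,0,0],[0,0,-0.02,0,0,0],[0,0,-0.03,0,0,0],[0,0,-0.03,0,0,0],[0,0,0,0,0,0],[0,0,0,0,0,0]]

```text
t: 11.15
eef_pos: [456.4, -214.1, 154.4]
ee_rot: [3.141, -0.0, 2.961]
contact_force: [-0.0, 0.7, 0.0]
finger_gap: -0.002
grip_force: 0.0
```

```bash
python3 lid.py
```

```text
lid front 162 60.68458951073342
lid mid 187 54.31374415226446
rail 64 52.026209305387425
11.2 [ 456.20118365 -213.97345148  153.99932877] [0.06333972 0.60713772 1.14773164]
```

```bash
python3 -c "
from workcell import workorder; print(workorder.finish_job())"
```

```text
the job is handed in; nothing more can be done
None
```

I found the notch by feel, pressed the release plate down and let go; the lid measured open at about 0.1 rad afterwards, nothing went near the loose parts, and the job is handed in, though the hand-in returned no verdict.

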